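# Move the scraper to the other swing hook

### The job

Swing the folded hook open and push it firmly home on its stop with about 10 N, hang the scraper from the other hook on it and let go, then fold the emptied hook flat against its panel and push it firmly home there too. Keep the pushes under 15 N so that no hinge is strained, do not drop the scraper, and leave the other things on the bench alone.

Things in the scene. Friction and masses are not known exactly. Their poses are not given: they have to be found in the camera images.
- panel_full: Panel whose hook is open at the start and carries the scraper. Upright plywood frame fixed on the bench: rail 200 mm wide, 18 thick, top at 238, bottom at 202, on two end posts. Origin at bench level; x points from its front to its back (away from the robot), y left along it, z up. Front face at x=-9, vertical hinge axis of its steel swing hook at x=-31, y=-45 (mm, panel frame). 
- panel_free: Panel whose hook is empty and folded at the start. Upright plywood frame fixed on the bench: rail 200 mm wide, 18 thick, top at 238, bottom at 202, on two end posts. Origin at bench level; x points from its front to its back (away from the robot), y left along it, z up. Front face at x=-9, vertical hinge axis of its steel swing hook at x=-31, y=-45 (mm, panel frame). Which panel stands left or right varies.
- hook_full_mount (a joint): Twist (rad) of the rubber mount of the scraper-carrying hook's hinge: 0 unloaded, plus when the arm is pressed on its open stop, minus when pressed on its folded stop. The arm (not in this reading) turns 1.571 about the vertical hinge between firm stops: folded flat along panel +y, open along panel -x. Brackets sit askew: both stops up to 0.1 rad off those directions, unmeasured. Stays where left.
- hook_free_mount (a joint): Twist (rad) of the rubber mount of the empty hook's hinge: 0 unloaded, plus when the arm is pressed on its open stop, minus when pressed on its folded stop. The arm (not in this reading) turns 1.571 about the vertical hinge between firm stops: folded flat along panel +y, open along panel -x. Brackets sit askew: both stops up to 0.1 rad off those directions, unmeasured. Stays where left.
- hook_full_peg (a point): Hook that carries the scraper at the start. Upright round steel peg at the end of the hook arm, 10 mm diameter, from the arm's top at 235 to 261 mm above the bench; the point lies on its axis 13 above the arm's top, 95 from the hinge axis, and moves with the arm. Can be pinched from above. The hook is home only after a push of about 10 N here on its stop; over 15 N strains the hinge.
- hook_free_peg (a point): Empty hook. Upright round steel peg at the end of the hook arm, 10 mm diameter, from the arm's top at 235 to 261 mm above the bench; the point lies on its axis 13 above the arm's top, 95 from the hinge axis, and moves with the arm. Can be pinched from above. The hook is home only after a push of about 10 N here on its stop; over 15 N strains the hinge.
- hook_full_hinge (a point): Point on the hinge axis of the scraper-carrying hook, level with the arm's top, 235 mm above the bench; fixed to its panel. The arm is a steel bar 10 mm wide, 10 high, 95 long from this axis to the end peg.
- hook_free_hinge (a point): Point on the hinge axis of the empty hook, level with the arm's top, 235 mm above the bench; fixed to its panel. The arm is a steel bar 10 mm wide, 10 high, 95 long from this axis to the end peg.
- scraper_eye (a point): Centre of the hanging eye on top of the orange scraper (0.11-0.22 kg, hangs head down): closed loop, opening 26 mm wide (y), 56 high (z), bars 6, depth 12 (x); outer width 38. Hung, the eye's inside top, 28 above this point, rests on the arm. Head edge 164 below, 78 wide. Grip the eye's outer sides from above, astride the arm. Lift 27-45 to pass the end peg.
- spare1: Orange scraper lying flat, 155 long, a bystander. Origin at the bench below its middle.
- spare2: A second orange scraper lying flat, 155 long, a bystander.
- tin: Small round open tin, 64 across, 45 high, a bystander. Origin at the centre of its underside.
- bottle: Small green bottle with cap, 26 across, 60 high, a bystander.
- grinder: Slim black and steel rotary hand tool lying on the bench, 150 long, 34 high, a bystander.
Things that resemble listed ones, but are neither listed nor needed, are in the scene too. Leave any blue or purple look-alike of the part that bears scraper_eye alone.

How it is judged:
By the outcome, as a careful person would: the job done as asked, in the order asked, and still so for the second after the job is handed in, with the robot touching nothing.
It also fails if it takes over 72 s, if anything falls off the work surface, if the arm or the gripper's body presses on something with over 40 N, if the wrist force passes 120 N, or if a joint passes its speed limit or range.

### The arm

A 7-joint arm with a two-finger parallel gripper is mounted at the origin on the work surface. World frame = base frame: x ahead of the robot, y to its left, z up, the work surface at z = 0. Lengths are in m, angles in rad, forces in N, time in s.
With the tool pointing down it reaches from about 0.425 to 0.95 m from the base axis. Payload 16.7 kg.
Tool frame: the origin (TCP) lies at the very end of the fingers, on their centre line; the grasp point (between the pads) lies 19 mm behind it; z points along the fingers, y is the line along which they close (so a half turn about z gives the same grasp; the last joint's range is limited). The gripper opens to 94 mm and grips with 3 to 60 N. Pads are 16 mm wide; open, the fingers measure 119 mm over their backs; the gripper's body (75 mm by 177 mm) begins 78 mm behind the grasp point.
Start: joints at [1.173, 0.426, 0.074, 1.606, -0.034, 1.111, -0.067], TCP at [0.166, -0.654, 0.205] pointing down, gripper open.
Joint ranges: [-2.85, 2.85], [-0.5, 2.14], [-1.23, 1.37], [0.21, 2.46], [-1.02, 4.16], [0.16, 2.05], [-2.73, 2.73]. Speed limits (rad/s): [1.89, 1.89, 2.39, 2.39, 3.01, 3.01, 3.01].

### API

Orientations are given as a 3x3 rotation matrix whose columns are the frame's x, y, z axes.
In Python, from plant import observe, camera, job_done gives the robot as it stands.
- The arm moves only by the tool drive_tool, never from a script. Its argument "increments" is a list of rows, each an object of numbers: "tx", "ty", "tz": the shift along the tool's x, y, z each as a share of 0.15 m, from -1 to 1; "turn": the turn about the tool's z as a share of 90 degrees, from -1 to 1; "grip": the closure, from 0 (fully open) to 1 (shut). In form: [{"tx": .., "ty": .., "tz": .., "turn": .., "grip": ..}, ...]. A call has 1 to 20 rows; each row is the pose to reach, as a shift and turn from the pose commanded when the call began, along the tool's axes at that moment; what a row does not reach only later rows make up. A row lasts 1/10 s, in which the tool goes at most 50 mm and 8.59 degrees, less where a joint would pass 70% of its speed; a pose out of reach is approached as far as the arm can. A call with a number of a shift or a turn outside -1 to 1 is refused whole. A call with a gripper value outside its range is refused whole. The fingers move at their own pace and stop on an object; "newtons" is the grip in N (left out, the last holds). Time passes only in rows, so rows that repeat a pose let the fingers close. It gives the time, the measured TCP pose, the force, the opening and the grip force at its end, in the units of the state.
- observe(): the state, without advancing time (a new reading comes with each control period).
- camera(name): name is "side" or "top" or "wrist"; returns a dict with "image" (384x512x3 uint8, red, green, blue), "camera_matrix" (3x3 intrinsics, pixels), "eye" and "rotation" of the camera in the world; the wrist camera has in their place "hand_eye" (4x4, takes a point from camera to tool coordinates, whose origin is the TCP and whose axes are the flange's). Camera axes: x right, y down, z forward; pixel columns grow to the right and rows downward; lengths in m; the calibration is good to about 2 mm. A picture is of the moment at which its call begins: read the wrist's pose just before it. There is no depth.
- job_done(): hands the job in; it is judged then, once.
The state is a dict: "time": time; "joint_positions": joint angles; "qd": joint speeds; "joint_torque": joint torques, N m; "ee_pos": TCP position; "eef_rot": TCP orientation; "wrist_force": force on the tool from outside, world axes, zero at the start; "wrist_torque": the same for the moment, N m; "gripper_width": opening from 0.0 (shut) to 1.0 (fully open); "grip_force": force on a finger pad.
Only numpy, scipy, OpenCV 4.12 (cv2) and the standard library are available. Lean on these libraries where they do the work, as an engineer would, in place of code of your own. Each camera call takes 0.05 s, during which the arm holds its last target. There are 200 camera calls.

## Working session

There is one attempt and no reset: what is moved stays moved. The work goes in short steps, Python scripts to look and compute and a tool call to move; the robot and the scene stay as the last step left them, time stands still between calls to the robot, and variables do not carry over. Pictures are saved under pics/ and viewed, at most 10 in all, crops included, and the job is handed in when it is done.

Besides the shell and the picture viewer there is one more tool, called after "Emit:" as name(argument=value, ...), one argument or row to a line, values as JSON. drive_tool: Moves the arm, as the interface text tells. Its arguments: {"type":"object","properties":{"increments":{"type":"array","items":{"type":"object","properties":{"tx":{"type":"number"},"ty":{"type":"number"},"tz":{"type":"number"},"turn":{"type":"number"},"grip":{"type":"number"}}}},"newtons":{"type":"number"}},"required":["increments"]}

```bash
ls; mkdir -p pics; python3 - <<'E'
from plant import observe,camera
import cv2,numpy as np
s=observe()
for k in s: print(k,np.round(s[k],4).tolist())
for n in("top","side"):
    c=camera(n);cv2.imwrite(f"pics/{n}0.png",c["image"][:,:,::-1])
    np.savez(f"{n}0.npz",**{k:v for k,v in c.items()})
    print(n,{k:np.round(v,4).tolist() for k,v in c.items() if k!="image"})
E
```

```text
pics
time 0.0
joint_positions [1.1725, 0.4267, 0.0739, 1.6066, -0.0341, 1.1108, -0.0671]
qd [-0.0011, 0.0001, -0.0001, 0.0002, -0.0008, -0.0002, -0.0005]
joint_torque [-0.0001, -93.5813, 3.6669, -45.4183, -0.0488, 0.0204, 0.0002]
ee_pos [0.1661, -0.6538, 0.2048]
eef_rot [[0.9692, 0.2462, -0.0004], [0.2462, -0.9692, 0.0012], [-0.0001, -0.0013, -1.0]]
wrist_force [0.3287, 0.4752, 0.3187]
wrist_torque [0.0246, 0.0032, -0.0475]
grip_force 0.0
gripper_width 1.0014
top {'camera_matrix': [[414.0783, 0.0, 247.823], [0.0, 414.0783, 192.1129], [0.0, 0.0, 1.0]], 'eye': [0.3159, -0.0196, 1.2492], 'rotation': [[-0.0081, -0.9848, 0.1736], [-0.9995, 0.0132, 0.0278], [-0.0297, -0.1733, -0.9844]]}
side {'camera_matrix': [[350.1226, 0.0, 261.0064], [0.0, 350.1226, 193.8908], [0.0, 0.0, 1.0]], 'eye': [0.2994, 0.783, 0.6046], 'rotation': [[-0.9629, -0.1321, 0.2355], [-0.27, 0.4735, -0.8384], [-0.0007, -0.8708, -0.4916]]}
```

View pics/top0.png

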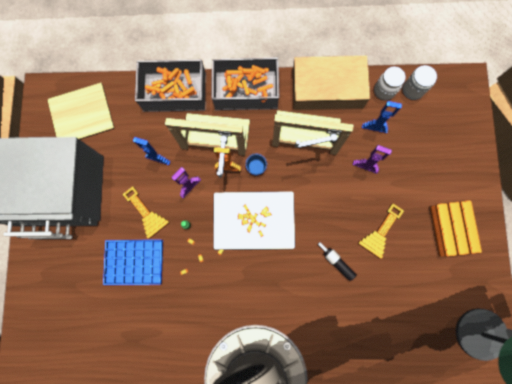

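View pics/side0.png

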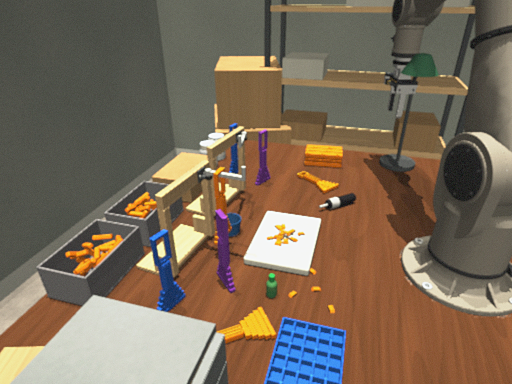

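Top view: the left panel (~207,130) has an open hook carrying the scraper (~222,150). The right panel (~312,130) has a folded hook. I'll zoom in on both.

```bash
cat > h.py <<'E'
import numpy as np,cv2
from plant import observe,camera
def load(n): 
    z=np.load(n);return {k:z[k] for k in z}
def ray(c,uv,z):
    d=c["rotation"]@np.linalg.solve(c["camera_matrix"],np.array([uv[0],uv[1],1.]))
    e=c["eye"];return e+d*(z-e[2])/d[2]
def proj(c,p):
    q=c["camera_matrix"]@(c["rotation"].T@(np.array(p)-c["eye"]));return q[:2]/q[2]
def wristcam():
    s=observe();c=camera("wrist");H=c["hand_eye"]
    R=s["eef_rot"];c["rotation"]=R@H[:3,:3];c["eye"]=R@H[:3,3]+s["ee_pos"];return c
def crop(c,x0,y0,x1,y1,k,fn):
    cv2.imwrite(fn,cv2.resize(c["image"][y0:y1,x0:x1,::-1],None,fx=k,fy=k,interpolation=cv2.INTER_CUBIC))
E
python3 - <<'E'
from h import *
c=load("top0.npz");crop(c,160,100,360,190,4,"pics/topc.png")
E
```

```text
(no output)
```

View pics/topc.png

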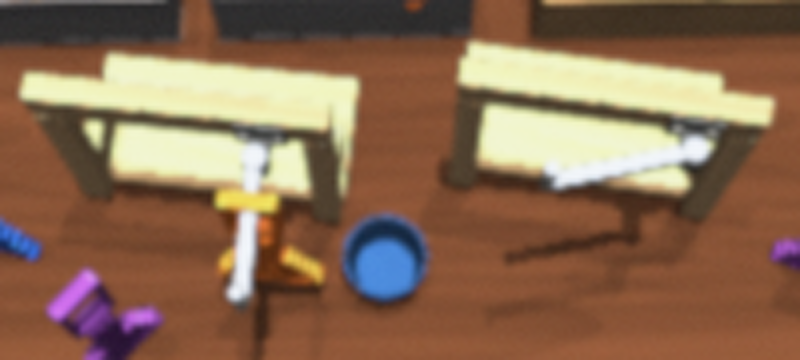

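```bash
python3 - <<'E'
from h import *
c=load("top0.npz")
f=lambda u,v,z: np.round(ray(c,(160+u/4,100+v/4),z),4)
P={}
for n,u,v,z in [("fullL",22,97,.238),("fullR",330,130,.238),("freeL",460,88,.238),("freeR",772,122,.238),("fullhinge",255,148,.235),("fullpegtop",236,292,.261),("freehinge",695,147,.235),("freepegtop",550,170,.261),("freepegbase",553,178,.235),("eyeL",218,200,.235+.0),("eyeR",278,200,.235),("tin",385,230,.045)]:
    P[n]=f(u,v,z);print(n,P[n])
for k in("full","free"):
    d=P[k+"L"]-P[k+"R"];yaw=np.arctan2(-d[0],d[1]);print(k,"width",np.linalg.norm(d),"yaw",yaw)
    m=(P[k+"L"]+P[k+"R"])/2;R=np.array([[np.cos(yaw),-np.sin(yaw)],[np.sin(yaw),np.cos(yaw)]])
    o=m[:2]-R@[-.009,0];print("origin",o,"hinge pred",o+R@[-.031,-.045])
    h=o+R@[-.031,-.045]
    a=P[k+"pegtop"][:2]-h;print("arm len",np.linalg.norm(a),"angle from panel +y toward -x:",np.arctan2(-(R.T@a)[0],(R.T@a)[1]))
E
```

```text
fullL [0.6742 0.2192 0.238 ]
fullR [0.6485 0.0212 0.238 ]
freeL [ 0.6749 -0.0619  0.238 ]
freeR [ 0.6488 -0.2583  0.238 ]
fullhinge [0.6384 0.0693 0.235 ]
fullpegtop [0.5386 0.0785 0.261 ]
freehinge [ 0.6342 -0.2098  0.235 ]
freepegtop [ 0.6128 -0.1153  0.261 ]
freepegbase [ 0.6154 -0.1196  0.235 ]
eyeL [0.6045 0.0928 0.235 ]
eyeR [0.6038 0.0546 0.235 ]
tin [ 0.6332 -0.0117  0.045 ]
full width 0.19966093759170822 yaw -0.1290763361192379
origin [0.67027513 0.11904154] hinge pred [0.63374069 0.07840615]
arm len 0.09514073990239247 angle from panel +y toward -x: 1.6988861913077042
free width 0.19812665141267588 yaw -0.13211793883441944
origin [ 0.67077157 -0.16128561] hinge pred [ 0.6341137  -0.20180968]
arm len 0.08909657269437264 angle from panel +y toward -x: 0.3736806068485953
```

```bash
python3 - <<'E'
from h import *
from scipy.optimize import least_squares
t=load("top0.npz");s=load("side0.npz")
print("tcp proj",proj(t,[.166,-.654,.205]),proj(s,[.166,-.654,.205]))
print("lampbase",ray(t,(485,335),0),ray(s,(398,163),0))
print("purpleL base side",ray(s,(228,285),0),"blueL",ray(s,(170,300),0),"purpleR",ray(s,(262,182),0))
print("peg/hinge in side:",[proj(s,p) for p in([.538,.078,.261],[.634,.07,.235],[.634,.078,.235],[.613,-.115,.261],[.634,-.21,.235],[.674,.219,.238],[.675,-.062,.238],[.649,.021,.238])])
def tri(a,b):
    return least_squares(lambda p:np.r_[proj(t,p)-a,proj(s,p)-b],[.6,0,.2]).x
print("purpleL top?",tri((182,172),(221,212)),"purpleR top", tri((383,152),(264,131)),"blueL",tri((140,145),(161,234)),"bottle",ray(t,(185,225),.03))
E
```

```text
tcp proj [528.12908412 326.83207789] [393.09702745 113.39840281]
lampbase [ 0.11475436 -0.65545363  0.        ] [ 0.11064987 -0.65278622  0.        ]
purpleL base side [0.54510899 0.2024242  0.        ] blueL [0.65614896 0.28304911 0.        ] purpleR [ 0.60982222 -0.33596997  0.        ]
peg/hinge in side: [array([244.22805483, 165.49566661]), array([208.23282385, 169.4042825 ]), array([206.92898466, 170.76902626]), array([240.18505551, 134.98945861]), array([243.78657892, 132.18975046]), array([162.71085478, 195.13561588]), array([213.27746957, 147.1070524 ]), array([210.28703   , 159.77876877])]
purpleL top? [0.5586078  0.18280621 0.19321916] purpleR top [ 0.60332662 -0.34227899  0.19693906] blueL [0.63702061 0.29710471 0.1978315 ] bottle [0.43445064 0.20184599 0.03      ]
```

Emit:
drive_tool(
  increments=[
    {"tx": 0.2,"ty": -0.1,"tz": -0.3},
    {"tx": 0.5,"ty": -0.4,"tz": -0.7},
    {"tx": 0.8,"ty": -0.7,"tz": -1},
    {"tx": 1,"ty": -0.9,"tz": -1},
    {"tx": 1,"ty": -0.9,"tz": -1},
  ],
)

```text
validation failed for argument at $.in...
```

Emit:
drive_tool(
  increments=[
    {"tx": 0.2,"ty": -0.1,"tz": -0.3,"turn": 0.0,"grip": 0.0},
    {"tx": 0.5,"ty": -0.4,"tz": -0.7,"turn": 0.0,"grip": 0.0},
    {"tx": 0.8,"ty": -0.7,"tz": -0.99,"turn": 0.0,"grip": 0.0},
    {"tx": 0.99,"ty": -0.9,"tz": -0.99,"turn": 0.0,"grip": 0.0},
    {"tx": 0.99,"ty": -0.9,"tz": -0.99,"turn": 0.0,"grip": 0.0},
  ],
)

```text
time: 0.6
ee_pos: [0.2747, -0.4898, 0.3525]
eef_rot: [[0.969, 0.246, -0.0], [0.246, -0.969, -0.0], [-0.0, 0.0, -1.0]]
wrist_force: [1.0, 0.0, 0.1]
gripper_width: 0.998
grip_force: 0.0
```

Emit:
drive_tool(
  increments=[
    {"tx": 0.3,"ty": -0.25,"tz": -0.2,"turn": 0.0,"grip": 0.0},
    {"tx": 0.6,"ty": -0.5,"tz": -0.4,"turn": 0.0,"grip": 0.0},
    {"tx": 0.9,"ty": -0.8,"tz": -0.5,"turn": 0.0,"grip": 0.0},
    {"tx": 1.0,"ty": -0.9,"tz": -0.5,"turn": 0.0,"grip": 0.0},
  ],
)

```text
time: 1.0
ee_pos: [0.3784, -0.336, 0.4242]
eef_rot: [[0.969, 0.246, 0.001], [0.246, -0.969, -0.001], [0.001, 0.001, -1.0]]
wrist_force: [1.6, -1.8, -0.4]
gripper_width: 1.002
grip_force: 0.0
```

Emit:
drive_tool(
  increments=[
    {"tx": 0.3,"ty": -0.25,"tz": 0.0,"turn": 0.0,"grip": 0.0},
    {"tx": 0.6,"ty": -0.5,"tz": 0.0,"turn": 0.0,"grip": 0.0},
    {"tx": 0.9,"ty": -0.8,"tz": 0.0,"turn": 0.0,"grip": 0.0},
    {"tx": 1.0,"ty": -0.9,"tz": 0.0,"turn": 0.0,"grip": 0.0},
    {"tx": 1.0,"ty": -0.9,"tz": 0.0,"turn": 0.0,"grip": 0.0},
  ],
)

```text
time: 1.5
ee_pos: [0.4923, -0.1635, 0.4227]
eef_rot: [[0.967, 0.254, 0.0], [0.254, -0.967, 0.002], [0.001, -0.002, -1.0]]
wrist_force: [-1.2, -1.0, -0.3]
gripper_width: 0.999
grip_force: 0.0
```

```bash
python3 - <<'E'
from h import *
c=wristcam();np.savez("w1.npz",**c);cv2.imwrite("pics/w1.png",cv2.resize(c["image"][:,:,::-1],None,fx=1.5,fy=1.5))
s=observe();print(s["ee_pos"],np.round(c["eye"],3),np.round(c["rotation"],2).tolist())
E
```

```text
[ 0.49106136 -0.16649568  0.42268963] [ 0.574 -0.143  0.602] [[0.25, -0.93, -0.28], [-0.97, -0.24, -0.07], [-0.0, 0.29, -0.96]]
```

View pics/w1.png

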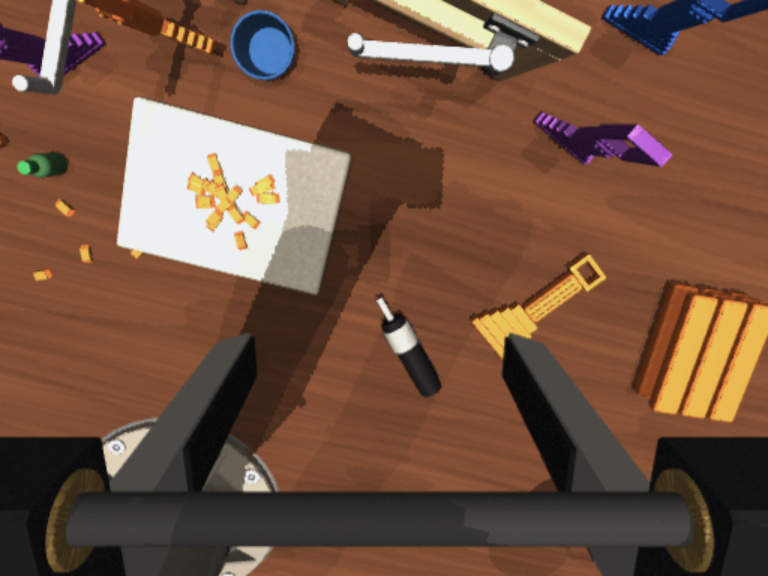

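The wrist view shows the free peg top at about (355,41), its hinge cap at (502,60) and the full peg top at (20,83). These are in the 1.5x image.

```bash
python3 - <<'E'
from h import *
c=load("w1.npz")
f=lambda u,v,z: np.round(ray(c,(u/1.5,v/1.5),z),4)
for n,u,v,z in [("freepegtop",355,41,.261),("freepegbase",357,53,.235),("freehinge",502,57,.24),("fullpegtop",20,83,.261),("freeR",580,53,.238),("freeRb",591,25,.238)]: print(n,f(u,v,z))
E
```

```text
freepegtop [ 0.6156 -0.1158  0.261 ]
freepegbase [ 0.6121 -0.1167  0.235 ]
freehinge [ 0.6332 -0.2087  0.24  ]
fullpegtop [0.5395 0.0798 0.261 ]
freeR [ 0.6488 -0.2574  0.238 ]
freeRb [ 0.6661 -0.2582  0.238 ]
```

Emit:
drive_tool(
  increments=[
    {"tx": 0.3,"ty": -0.05,"tz": 0.2,"turn": 0.0,"grip": 0.0},
    {"tx": 0.6,"ty": -0.1,"tz": 0.4,"turn": 0.0,"grip": 0.0},
    {"tx": 0.877,"ty": -0.125,"tz": 0.6,"turn": 0.0,"grip": 0.4},
    {"tx": 0.877,"ty": -0.125,"tz": 0.6,"turn": 0.0,"grip": 0.6},
    {"tx": 0.877,"ty": -0.125,"tz": 0.6,"turn": 0.0,"grip": 0.6},
    {"tx": 0.877,"ty": -0.125,"tz": 0.6,"turn": 0.0,"grip": 0.6},
  ],
)

```text
time: 2.15
ee_pos: [0.6121, -0.1206, 0.3337]
eef_rot: [[0.97, 0.245, 0.0], [0.245, -0.97, -0.001], [-0.0, 0.001, -1.0]]
wrist_force: [1.1, 0.1, 0.8]
gripper_width: 0.693
grip_force: 0.0
```

```bash
python3 - <<'E'
from h import *
c=wristcam();np.savez("w2.npz",**c);cv2.imwrite("pics/w2.png",c["image"][:,:,::-1])
s=observe();print(s["ee_pos"],np.round(s["eef_rot"],3).tolist(),proj(c,[.614,-.116,.261]),proj(c,[.633,-.2085,.235]))
E
```

```text
[ 0.61209566 -0.12066426  0.33429319] [[0.97, 0.245, 0.001], [0.245, -0.97, -0.001], [0.001, 0.001, -1.0]] [247.19721062 191.65572798] [359.13429902 187.06028263]
```

View pics/w2.png

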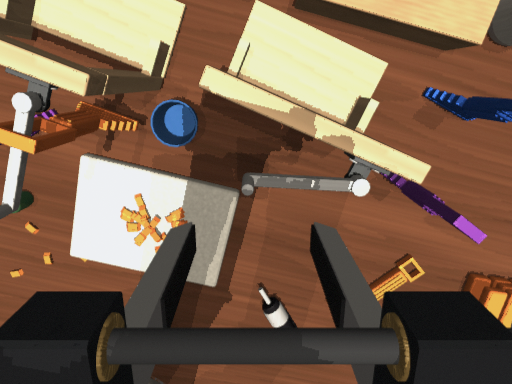

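The free peg top is at (247,180-186), its hinge cap at (361,187), the full hinge cap at (24,102), the full arm end at about (8,211) and the orange eye bar around (18,138).

```bash
python3 - <<'E'
from h import *
c=load("w2.npz")
f=lambda u,v,z: np.round(ray(c,(u,v),z),4)
for n,u,v,z in [("freepegtop",249,181,.261),("freepegbase",249,190,.235),("freehinge",361,186,.237),("fullhinge",24,101,.237),("fullarmend",6,208,.235),("eyeTopL",0,128,.241),("eyetopR",40,145,.241),("freeRfront",425,179,.238),("freeRback",430,165,.238),("freeLback",204,66,.238),("freeLfront",202,80,.238)]: print(n,f(u,v,z))
E
```

```text
freepegtop [ 0.6226 -0.1153  0.261 ]
freepegbase [ 0.6076 -0.1188  0.235 ]
freehinge [ 0.6347 -0.2089  0.237 ]
fullhinge [0.6358 0.0695 0.237 ]
fullarmend [0.5403 0.0806 0.235 ]
eyeTopL [0.611  0.0842 0.241 ]
eyetopR [0.605  0.0527 0.241 ]
freeRfront [ 0.6537 -0.2581  0.238 ]
freeRback [ 0.6659 -0.2574  0.238 ]
freeLback [ 0.6956 -0.0617  0.238 ]
freeLfront [ 0.6853 -0.0623  0.238 ]
```

Emit:
drive_tool(
  increments=[
    {"tx": 0.03,"ty": -0.025,"tz": 0.2,"turn": 0.0,"grip": 0.6},
    {"tx": 0.03,"ty": -0.025,"tz": 0.4,"turn": 0.0,"grip": 0.6},
    {"tx": 0.03,"ty": -0.025,"tz": 0.62,"turn": 0.0,"grip": 0.6},
    {"tx": 0.03,"ty": -0.025,"tz": 0.62,"turn": 0.0,"grip": 0.6},
    {"tx": 0.03,"ty": -0.025,"tz": 0.62,"turn": 0.0,"grip": 1.0},
    {"tx": 0.03,"ty": -0.025,"tz": 0.62,"turn": 0.0,"grip": 1.0},
    {"tx": 0.03,"ty": -0.025,"tz": 0.62,"turn": 0.0,"grip": 1.0},
    {"tx": 0.03,"ty": -0.025,"tz": 0.62,"turn": 0.0,"grip": 1.0},
  ],
  newtons=15,
)

```text
time: 3.0
ee_pos: [0.6166, -0.1149, 0.2414]
eef_rot: [[0.969, 0.246, 0.002], [0.246, -0.969, -0.001], [0.002, 0.001, -1.0]]
wrist_force: [2.4, -8.6, -1.9]
gripper_width: 0.106
grip_force: 15.1
```

```bash
cat >> h.py <<'E'
def arc(H,phis,r=.095):
    "tool-axis shares from measured pose to arc points"
    s=observe();R=s["eef_rot"];p=s["ee_pos"]
    for a in phis:
        q=np.array([H[0]+r*np.cos(np.radians(a)),H[1]+r*np.sin(np.radians(a)),p[2]])
        print(a,np.round(R.T@(q-p)/.15,3)[:2])
E
python3 - <<'E'
from h import *
s=observe();print(s["wrist_force"],s["ee_pos"])
arc((.634,-.2095),range(105,166,5))
E
```

```text
[ 2.36980565 -8.55080376 -1.9029577 ] [ 0.61662176 -0.11491738  0.2413691 ]
105 [-0.051  0.006]
110 [-0.106  0.01 ]
115 [-0.161  0.017]
120 [-0.215  0.03 ]
125 [-0.267  0.047]
130 [-0.318  0.069]
135 [-0.367  0.095]
140 [-0.413  0.126]
145 [-0.456  0.16 ]
150 [-0.497  0.198]
155 [-0.533  0.239]
160 [-0.566  0.283]
165 [-0.595  0.33 ]
```

Emit:
drive_tool(
  increments=[
    {"tx": 0.0,"ty": 0.01,"tz": 0.0,"turn": 0.0,"grip": 1.0},
    {"tx": -0.05,"ty": 0.01,"tz": 0.0,"turn": 0.0,"grip": 1.0},
    {"tx": -0.106,"ty": 0.012,"tz": 0.0,"turn": 0.0,"grip": 1.0},
    {"tx": -0.161,"ty": 0.019,"tz": 0.0,"turn": 0.0,"grip": 1.0},
    {"tx": -0.161,"ty": 0.019,"tz": 0.0,"turn": 0.0,"grip": 1.0},
  ],
  newtons=8,
)

```text
time: 3.5
ee_pos: [0.5922, -0.123, 0.2404]
eef_rot: [[0.969, 0.246, -0.001], [0.246, -0.969, 0.001], [-0.0, -0.001, -1.0]]
wrist_force: [-2.7, 6.9, 4.9]
gripper_width: 0.103
grip_force: 8.0
```

```bash
python3 - <<'E'
from h import *
arc((.631,-.209),range(114,166,4))
E
```

```text
114 [ 0.002 -0.005]
118 [-0.041  0.004]
122 [-0.083  0.016]
126 [-0.125  0.031]
130 [-0.165  0.049]
134 [-0.205  0.069]
138 [-0.242  0.093]
142 [-0.278  0.118]
146 [-0.312  0.147]
150 [-0.344  0.177]
154 [-0.374  0.21 ]
158 [-0.401  0.245]
162 [-0.426  0.281]
```

Emit:
drive_tool(
  increments=[
    {"tx": -0.001,"ty": -0.005,"tz": 0.0,"turn": 0.02,"grip": 1.0},
    {"tx": -0.041,"ty": 0.004,"tz": 0.0,"turn": 0.06,"grip": 1.0},
    {"tx": -0.083,"ty": 0.016,"tz": 0.0,"turn": 0.1,"grip": 1.0},
    {"tx": -0.125,"ty": 0.031,"tz": 0.0,"turn": 0.14,"grip": 1.0},
    {"tx": -0.165,"ty": 0.049,"tz": 0.0,"turn": 0.18,"grip": 1.0},
    {"tx": -0.205,"ty": 0.069,"tz": 0.0,"turn": 0.22,"grip": 1.0},
    {"tx": -0.242,"ty": 0.093,"tz": 0.0,"turn": 0.24,"grip": 1.0},
    {"tx": -0.242,"ty": 0.093,"tz": 0.0,"turn": 0.24,"grip": 1.0},
  ],
)

```text
time: 4.3
ee_pos: [0.56, -0.1459, 0.2402]
eef_rot: [[0.992, -0.13, -0.002], [-0.13, -0.992, 0.0], [-0.002, -0.0, -1.0]]
wrist_force: [-5.4, 5.0, 4.8]
gripper_width: 0.103
grip_force: 8.0
```

Emit:
drive_tool(
  increments=[
    {"tx": -0.01,"ty": -0.007,"tz": -0.01,"turn": 0.0,"grip": 1.0},
    {"tx": -0.01,"ty": -0.007,"tz": -0.01,"turn": 0.0,"grip": 1.0},
    {"tx": -0.01,"ty": -0.007,"tz": -0.01,"turn": 0.0,"grip": 1.0},
  ],
)

```text
time: 4.6
ee_pos: [0.5603, -0.1454, 0.2416]
eef_rot: [[0.992, -0.129, 0.001], [-0.129, -0.992, -0.001], [0.001, 0.001, -1.0]]
wrist_force: [4.5, -3.4, -2.1]
gripper_width: 0.101
grip_force: 8.0
```

```bash
python3 - <<'E'
from h import *
s=observe();print(s["wrist_force"],s["ee_pos"])
for H in [(.631,-.209),(.63,-.207)]:arc(H,range(138,166,4))
E
```

```text
[ 4.46542242 -3.44465766 -2.13835365] [ 0.56028026 -0.14539928  0.24161667]
138 [0.001 0.   ]
142 [-0.023  0.037]
146 [-0.044  0.076]
150 [-0.063  0.116]
154 [-0.078  0.158]
158 [-0.091  0.2  ]
162 [-0.1    0.243]
138 [-0.007 -0.012]
142 [-0.031  0.025]
146 [-0.052  0.064]
150 [-0.071  0.104]
154 [-0.086  0.145]
158 [-0.099  0.188]
162 [-0.109  0.231]
```

Emit:
drive_tool(
  increments=[
    {"tx": 0.005,"ty": 0.003,"tz": 0.007,"turn": 0.0,"grip": 1.0},
    {"tx": -0.018,"ty": 0.04,"tz": 0.007,"turn": 0.0,"grip": 1.0},
    {"tx": -0.039,"ty": 0.079,"tz": 0.007,"turn": 0.0,"grip": 1.0},
    {"tx": -0.058,"ty": 0.119,"tz": 0.007,"turn": 0.0,"grip": 1.0},
    {"tx": -0.073,"ty": 0.161,"tz": 0.007,"turn": 0.0,"grip": 1.0},
    {"tx": -0.086,"ty": 0.203,"tz": 0.007,"turn": 0.0,"grip": 1.0},
    {"tx": -0.095,"ty": 0.246,"tz": 0.007,"turn": 0.0,"grip": 1.0},
    {"tx": -0.095,"ty": 0.246,"tz": 0.007,"turn": 0.0,"grip": 1.0},
  ],
)

```text
time: 5.4
ee_pos: [0.541, -0.1805, 0.2405]
eef_rot: [[0.992, -0.129, -0.0], [-0.129, -0.992, -0.0], [-0.0, 0.0, -1.0]]
wrist_force: [-2.6, 0.4, 2.6]
gripper_width: 0.1
grip_force: 8.0
```

```bash
python3 - <<'E'
from h import *
s=observe();print(s["wrist_force"],s["ee_pos"]);arc((.631,-.209),range(162,186,2))
E
```

```text
[-2.5754776   0.4033952   2.63865668] [ 0.54104626 -0.18051737  0.24048852]
162 [-0.003 -0.005]
164 [-0.007  0.016]
166 [-0.01   0.038]
168 [-0.012  0.06 ]
170 [-0.013  0.082]
172 [-0.014  0.104]
174 [-0.014  0.127]
176 [-0.013  0.149]
178 [-0.011  0.171]
180 [-0.009  0.193]
182 [-0.006  0.215]
184 [-0.002  0.236]
```

Emit:
drive_tool(
  increments=[
    {"tx": -0.005,"ty": 0.016,"tz": 0.0,"turn": 0.0,"grip": 1.0},
    {"tx": -0.007,"ty": 0.032,"tz": 0.0,"turn": 0.0,"grip": 1.0},
    {"tx": -0.008,"ty": 0.046,"tz": 0.0,"turn": 0.0,"grip": 1.0},
    {"tx": -0.008,"ty": 0.046,"tz": 0.0,"turn": 0.0,"grip": 1.0},
  ],
  newtons=20,
)

```text
time: 5.8
ee_pos: [0.5393, -0.1861, 0.2405]
eef_rot: [[0.992, -0.128, -0.0], [-0.128, -0.992, 0.0], [-0.0, -0.0, -1.0]]
wrist_force: [0.0, 1.1, 2.0]
gripper_width: 0.103
grip_force: 20.0
```

Emit:
drive_tool(
  increments=[
    {"tx": -0.001,"ty": 0.007,"tz": 0.0,"turn": 0.0,"grip": 1.0},
    {"tx": -0.001,"ty": 0.014,"tz": 0.0,"turn": 0.0,"grip": 1.0},
    {"tx": -0.001,"ty": 0.014,"tz": 0.0,"turn": 0.0,"grip": 1.0},
  ],
)

```text
time: 6.1
ee_pos: [0.5389, -0.188, 0.2405]
eef_rot: [[0.992, -0.128, -0.0], [-0.128, -0.992, 0.0], [-0.0, -0.0, -1.0]]
wrist_force: [-1.0, 1.9, 2.7]
gripper_width: 0.103
grip_force: 20.0
```

Emit:
drive_tool(
  increments=[
    {"tx": 0.0,"ty": 0.007,"tz": 0.0,"turn": 0.0,"grip": 1.0},
    {"tx": -0.001,"ty": 0.013,"tz": 0.0,"turn": 0.0,"grip": 1.0},
    {"tx": -0.001,"ty": 0.013,"tz": 0.0,"turn": 0.0,"grip": 1.0},
  ],
)

```text
time: 6.4
ee_pos: [0.5387, -0.1901, 0.2406]
eef_rot: [[0.992, -0.128, 0.0], [-0.128, -0.992, -0.0], [0.0, 0.0, -1.0]]
wrist_force: [0.4, 1.5, 2.4]
gripper_width: 0.097
grip_force: 20.0
```

Emit:
drive_tool(
  increments=[
    {"tx": 0.0,"ty": 0.007,"tz": 0.0,"turn": 0.0,"grip": 1.0},
    {"tx": 0.0,"ty": 0.014,"tz": 0.0,"turn": 0.0,"grip": 1.0},
    {"tx": 0.0,"ty": 0.014,"tz": 0.0,"turn": 0.0,"grip": 1.0},
  ],
)

```text
time: 6.7
ee_pos: [0.5383, -0.1921, 0.2405]
eef_rot: [[0.992, -0.128, 0.0], [-0.128, -0.992, 0.0], [0.0, -0.0, -1.0]]
wrist_force: [-0.6, 2.3, 2.5]
gripper_width: 0.1
grip_force: 20.0
```

Emit:
drive_tool(
  increments=[
    {"tx": 0.0,"ty": 0.007,"tz": 0.0,"turn": 0.0,"grip": 1.0},
    {"tx": 0.0,"ty": 0.013,"tz": 0.0,"turn": 0.0,"grip": 1.0},
    {"tx": 0.0,"ty": 0.013,"tz": 0.0,"turn": 0.0,"grip": 1.0},
  ],
)

```text
time: 7.0
ee_pos: [0.5378, -0.1941, 0.2405]
eef_rot: [[0.992, -0.128, -0.0], [-0.128, -0.992, 0.0], [-0.0, 0.0, -1.0]]
wrist_force: [-2.6, 1.2, 3.1]
gripper_width: 0.097
grip_force: 20.0
```

Emit:
drive_tool(
  increments=[
    {"tx": -0.002,"ty": 0.007,"tz": 0.0,"turn": 0.0,"grip": 1.0},
    {"tx": -0.002,"ty": 0.014,"tz": 0.0,"turn": 0.0,"grip": 1.0},
    {"tx": -0.002,"ty": 0.014,"tz": 0.0,"turn": 0.0,"grip": 1.0},
  ],
)

```text
time: 7.3
ee_pos: [0.5374, -0.1961, 0.2405]
eef_rot: [[0.992, -0.128, -0.0], [-0.128, -0.992, -0.0], [-0.0, 0.0, -1.0]]
wrist_force: [-2.1, 1.4, 2.3]
gripper_width: 0.099
grip_force: 20.0
```

Emit:
drive_tool(
  increments=[
    {"tx": -0.001,"ty": 0.007,"tz": 0.0,"turn": 0.0,"grip": 1.0},
    {"tx": -0.001,"ty": 0.014,"tz": 0.0,"turn": 0.0,"grip": 1.0},
    {"tx": -0.001,"ty": 0.014,"tz": 0.0,"turn": 0.0,"grip": 1.0},
  ],
)

```text
time: 7.6
ee_pos: [0.5371, -0.1982, 0.2405]
eef_rot: [[0.992, -0.128, 0.0], [-0.128, -0.992, -0.0], [0.0, -0.0, -1.0]]
wrist_force: [-1.4, 2.2, 2.5]
gripper_width: 0.096
grip_force: 20.0
```

Emit:
drive_tool(
  increments=[
    {"tx": 0.0,"ty": 0.007,"tz": 0.0,"turn": 0.0,"grip": 1.0},
    {"tx": 0.0,"ty": 0.014,"tz": 0.0,"turn": 0.0,"grip": 1.0},
    {"tx": 0.0,"ty": 0.014,"tz": 0.0,"turn": 0.0,"grip": 1.0},
  ],
)

```text
time: 7.9
ee_pos: [0.5368, -0.1995, 0.2405]
eef_rot: [[0.992, -0.128, -0.0], [-0.128, -0.992, 0.001], [-0.0, -0.001, -1.0]]
wrist_force: [0.0, 5.1, 2.9]
gripper_width: 0.101
grip_force: 20.0
```

Emit:
drive_tool(
  increments=[
    {"tx": 0.0,"ty": 0.005,"tz": 0.0,"turn": 0.0,"grip": 1.0},
    {"tx": 0.0,"ty": 0.005,"tz": 0.0,"turn": 0.0,"grip": 1.0},
  ],
)

```text
time: 8.1
ee_pos: [0.5368, -0.2, 0.2405]
eef_rot: [[0.992, -0.127, -0.0], [-0.127, -0.992, 0.001], [-0.0, -0.001, -1.0]]
wrist_force: [-1.3, 6.8, 1.6]
gripper_width: 0.099
grip_force: 20.0
```

Emit:
drive_tool(
  increments=[
    {"tx": 0.0,"ty": 0.005,"tz": 0.0,"turn": 0.0,"grip": 1.0},
    {"tx": 0.0,"ty": 0.008,"tz": 0.0,"turn": 0.0,"grip": 1.0},
    {"tx": 0.0,"ty": 0.008,"tz": 0.0,"turn": 0.0,"grip": 1.0},
  ],
)

```text
time: 8.4
ee_pos: [0.5367, -0.2006, 0.2404]
eef_rot: [[0.992, -0.127, -0.0], [-0.127, -0.992, 0.002], [-0.0, -0.002, -1.0]]
wrist_force: [-2.1, 8.6, 2.5]
gripper_width: 0.1
grip_force: 20.0
```

Emit:
drive_tool(
  increments=[
    {"tx": 0.0,"ty": 0.006,"tz": 0.0,"turn": 0.0,"grip": 1.0},
    {"tx": 0.0,"ty": 0.009,"tz": 0.0,"turn": 0.0,"grip": 1.0},
    {"tx": 0.0,"ty": 0.009,"tz": 0.0,"turn": 0.0,"grip": 1.0},
  ],
)

```text
time: 8.7
ee_pos: [0.5365, -0.2015, 0.2404]
eef_rot: [[0.992, -0.127, -0.0], [-0.127, -0.992, 0.002], [-0.001, -0.002, -1.0]]
wrist_force: [-0.6, 11.3, 3.0]
gripper_width: 0.097
grip_force: 20.0
```

```bash
python3 - <<'E'
from h import *
for i in range(3):
    s=observe();print(s["time"],s["wrist_force"],s["ee_pos"]);camera("wrist")
E
```

```text
8.7 [-0.62398358 11.28626768  2.95756187] [ 0.53651931 -0.20149898  0.2403761 ]
8.75 [-1.20767517 11.98454455  2.62267464] [ 0.53657062 -0.20149355  0.24041913]
8.8 [-0.52416387 11.29973499  2.83827905] [ 0.53656835 -0.20145674  0.24039553]
```

Emit:
drive_tool(
  increments=[
    {"tx": 0.0,"ty": -0.01,"tz": 0.0,"turn": 0.0,"grip": 1.0},
    {"tx": 0.0,"ty": -0.022,"tz": 0.0,"turn": 0.0,"grip": 1.0},
    {"tx": 0.0,"ty": -0.025,"tz": 0.0,"turn": 0.0,"grip": 1.0},
    {"tx": 0.0,"ty": -0.025,"tz": 0.0,"turn": 0.0,"grip": 0.8},
    {"tx": 0.0,"ty": -0.025,"tz": 0.0,"turn": 0.0,"grip": 0.8},
    {"tx": 0.0,"ty": -0.025,"tz": 0.0,"turn": 0.0,"grip": 0.7},
    {"tx": 0.0,"ty": -0.025,"tz": -0.2,"turn": 0.0,"grip": 0.7},
    {"tx": 0.0,"ty": -0.025,"tz": -0.5,"turn": 0.0,"grip": 0.7},
    {"tx": 0.0,"ty": -0.025,"tz": -0.8,"turn": 0.0,"grip": 0.3},
    {"tx": 0.0,"ty": -0.025,"tz": -0.8,"turn": 0.0,"grip": 0.0},
  ],
)

```text
time: 9.85
ee_pos: [0.5389, -0.2004, 0.3666]
eef_rot: [[0.992, -0.128, 0.008], [-0.128, -0.992, -0.003], [0.008, 0.002, -1.0]]
wrist_force: [-0.2, -0.9, -0.9]
gripper_width: 0.435
grip_force: 0.0
```

Emit:
drive_tool(
  increments=[
    {"tx": -0.02,"ty": -0.3,"tz": 0.0,"turn": 0.0,"grip": 0.0},
    {"tx": -0.04,"ty": -0.6,"tz": 0.0,"turn": 0.0,"grip": 0.0},
    {"tx": -0.05,"ty": -0.92,"tz": 0.0,"turn": 0.0,"grip": 0.0},
    {"tx": -0.05,"ty": -0.92,"tz": 0.0,"turn": 0.0,"grip": 0.0},
  ],
)

```text
time: 10.25
ee_pos: [0.5474, -0.0552, 0.3607]
eef_rot: [[0.993, -0.12, 0.001], [-0.12, -0.993, 0.002], [0.001, -0.002, -1.0]]
wrist_force: [-1.0, -0.4, 0.3]
gripper_width: 0.775
grip_force: 0.0
```

Emit:
drive_tool(
  increments=[
    {"tx": -0.02,"ty": -0.3,"tz": 0.0,"turn": 0.0,"grip": 0.0},
    {"tx": -0.04,"ty": -0.6,"tz": 0.0,"turn": 0.0,"grip": 0.0},
    {"tx": -0.04,"ty": -0.91,"tz": 0.0,"turn": 0.0,"grip": 0.0},
    {"tx": -0.04,"ty": -0.91,"tz": 0.0,"turn": 0.0,"grip": 0.0},
    {"tx": -0.04,"ty": -0.91,"tz": 0.0,"turn": 0.0,"grip": 0.0},
  ],
)

```text
time: 10.75
ee_pos: [0.5586, 0.075, 0.3602]
eef_rot: [[0.992, -0.126, -0.0], [-0.126, -0.992, -0.0], [-0.0, 0.0, -1.0]]
wrist_force: [0.8, -0.3, -0.1]
gripper_width: 0.999
grip_force: 0.0
```

```bash
python3 - <<'E'
from h import *
c=wristcam();np.savez("w3.npz",**c);cv2.imwrite("pics/w3.png",cv2.resize(c["image"][:,:,::-1],None,fx=1.5,fy=1.5))
s=observe();print(s["ee_pos"],np.round(s["eef_rot"],3).tolist())
for p in [(.604,.0735,.241),(.5395,.0797,.261),(.633,.0705,.237),(.537,-.1985,.261)]: print(proj(c,p)*1.5)
E
```

```text
[0.55868678 0.07367467 0.36019693] [[0.992, -0.128, -0.0], [-0.128, -0.992, -0.0], [-0.0, 0.0, -1.0]]
[370.9894872  193.00030275]
[374.33650286 310.65443765]
[369.69754554 140.4292244 ]
[870.18961939 256.11237247]
```

View pics/w3.png

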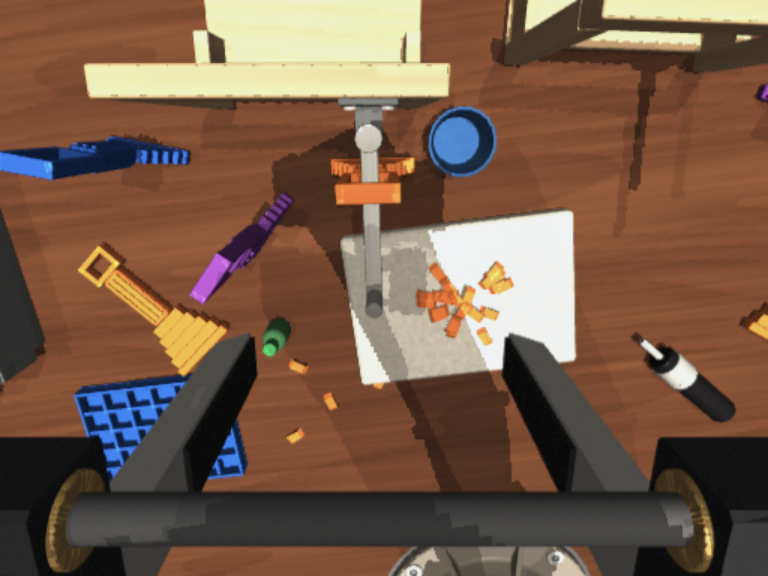

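The view shows the eye bar at (335–401, 184–203), the peg top at (374,297–310) and the hinge cap at (369,137). The tool is square to the panel and the eye.

```bash
python3 - <<'E'
from h import *
c=load("w3.npz")
f=lambda u,v,z: np.round(ray(c,(u/1.5,v/1.5),z),4)
for n,u,v,z in [("eyeL",335,195,.241),("eyeR",401,193,.241),("eyefront",368,203,.241),("eyeback",368,184,.241),("pegtop",374,299,.261),("pegbase",374,312,.235),("hinge",369,137,.24)]: print(n,f(u,v,z))
s=observe();print(s["eef_rot"].T@(np.array([.6045,.074,.216])-s["ee_pos"])/.15)
E
```

```text
eyeL [0.6055 0.0943 0.241 ]
eyeR [0.6018 0.0563 0.241 ]
eyefront [0.5985 0.076  0.241 ]
eyeback [0.6093 0.0745 0.241 ]
pegtop [0.5466 0.079  0.261 ]
pegbase [0.529  0.0815 0.235 ]
hinge [0.635  0.0706 0.24  ]
[ 0.30289244 -0.04172977  0.96120979]
```

Emit:
drive_tool(
  increments=[
    {"tx": 0.15,"ty": -0.025,"tz": 0.2,"turn": 0.0,"grip": 0.15},
    {"tx": 0.298,"ty": -0.049,"tz": 0.4,"turn": 0.0,"grip": 0.15},
    {"tx": 0.298,"ty": -0.049,"tz": 0.6,"turn": 0.0,"grip": 0.15},
    {"tx": 0.298,"ty": -0.049,"tz": 0.75,"turn": 0.0,"grip": 0.15},
    {"tx": 0.298,"ty": -0.049,"tz": 0.9,"turn": 0.0,"grip": 0.15},
    {"tx": 0.298,"ty": -0.049,"tz": 0.96,"turn": 0.0,"grip": 0.15},
    {"tx": 0.298,"ty": -0.049,"tz": 0.96,"turn": 0.0,"grip": 0.15},
  ],
)

```text
time: 11.5
ee_pos: [0.6035, 0.0745, 0.2156]
eef_rot: [[0.992, -0.13, -0.002], [-0.13, -0.992, -0.001], [-0.002, 0.001, -1.0]]
wrist_force: [-0.5, -0.5, 0.6]
gripper_width: 0.854
grip_force: 0.0
```

Emit:
drive_tool(
  increments=[
    {"tx": 0.0,"ty": 0.0,"tz": 0.0,"turn": 0.0,"grip": 0.4},
    {"tx": 0.0,"ty": 0.0,"tz": 0.0,"turn": 0.0,"grip": 0.5},
    {"tx": 0.0,"ty": 0.0,"tz": 0.0,"turn": 0.0,"grip": 0.6},
    {"tx": 0.0,"ty": 0.0,"tz": 0.0,"turn": 0.0,"grip": 0.9},
    {"tx": 0.0,"ty": 0.0,"tz": 0.0,"turn": 0.0,"grip": 0.9},
    {"tx": 0.0,"ty": 0.0,"tz": 0.0,"turn": 0.0,"grip": 0.9},
  ],
  newtons=25,
)

```text
time: 12.1
ee_pos: [0.6039, 0.076, 0.2167]
eef_rot: [[0.992, -0.128, 0.0], [-0.128, -0.992, 0.0], [0.0, -0.0, -1.0]]
wrist_force: [0.6, -0.3, 0.3]
gripper_width: 0.4
grip_force: 25.0
```

Emit:
drive_tool(
  increments=[
    {"tx": 0.0,"ty": 0.0,"tz": -0.05,"turn": 0.0,"grip": 0.9},
    {"tx": 0.0,"ty": 0.0,"tz": -0.11,"turn": 0.0,"grip": 0.9},
    {"tx": 0.0,"ty": 0.0,"tz": -0.18,"turn": 0.0,"grip": 0.9},
    {"tx": 0.0,"ty": 0.0,"tz": -0.24,"turn": 0.0,"grip": 0.9},
    {"tx": 0.0,"ty": 0.0,"tz": -0.24,"turn": 0.0,"grip": 0.9},
    {"tx": 0.0,"ty": 0.0,"tz": -0.24,"turn": 0.0,"grip": 0.9},
  ],
)

```text
time: 12.7
ee_pos: [0.6039, 0.0759, 0.2527]
eef_rot: [[0.992, -0.128, 0.0], [-0.128, -0.992, 0.0], [0.0, -0.0, -1.0]]
wrist_force: [0.7, -0.3, -2.2]
gripper_width: 0.404
grip_force: 25.0
```

Emit:
drive_tool(
  increments=[
    {"tx": -0.07,"ty": 0.005,"tz": 0.0,"turn": 0.0,"grip": 0.9},
    {"tx": -0.17,"ty": 0.01,"tz": 0.0,"turn": 0.0,"grip": 0.9},
    {"tx": -0.27,"ty": 0.015,"tz": 0.0,"turn": 0.0,"grip": 0.9},
    {"tx": -0.37,"ty": 0.02,"tz": 0.0,"turn": 0.0,"grip": 0.9},
    {"tx": -0.47,"ty": 0.025,"tz": 0.0,"turn": 0.0,"grip": 0.9},
    {"tx": -0.57,"ty": 0.03,"tz": 0.0,"turn": 0.0,"grip": 0.9},
    {"tx": -0.66,"ty": 0.035,"tz": 0.0,"turn": 0.0,"grip": 0.9},
    {"tx": -0.66,"ty": 0.035,"tz": 0.0,"turn": 0.0,"grip": 0.9},
    {"tx": -0.66,"ty": 0.035,"tz": 0.0,"turn": 0.0,"grip": 0.9},
  ],
)

```text
time: 13.6
ee_pos: [0.5051, 0.0833, 0.2528]
eef_rot: [[0.992, -0.128, 0.001], [-0.128, -0.992, -0.0], [0.001, 0.0, -1.0]]
wrist_force: [0.4, 0.1, -2.8]
gripper_width: 0.405
grip_force: 25.0
```

Emit:
drive_tool(
  increments=[
    {"tx": 0.012,"ty": 0.1,"tz": 0.0,"turn": 0.0,"grip": 0.9},
    {"tx": 0.036,"ty": 0.3,"tz": 0.0,"turn": 0.0,"grip": 0.9},
    {"tx": 0.06,"ty": 0.5,"tz": 0.0,"turn": 0.0,"grip": 0.9},
    {"tx": 0.084,"ty": 0.7,"tz": 0.0,"turn": 0.0,"grip": 0.9},
    {"tx": 0.112,"ty": 0.92,"tz": 0.0,"turn": 0.0,"grip": 0.9},
  ],
)

```text
time: 14.1
ee_pos: [0.5045, -0.0568, 0.2525]
eef_rot: [[0.992, -0.128, 0.0], [-0.128, -0.992, 0.0], [0.0, -0.0, -1.0]]
wrist_force: [0.0, 0.4, -2.4]
gripper_width: 0.405
grip_force: 25.0
```

Emit:
drive_tool(
  increments=[
    {"tx": 0.024,"ty": 0.2,"tz": 0.0,"turn": 0.0,"grip": 0.9},
    {"tx": 0.048,"ty": 0.4,"tz": 0.0,"turn": 0.0,"grip": 0.9},
    {"tx": 0.072,"ty": 0.6,"tz": 0.0,"turn": 0.0,"grip": 0.9},
    {"tx": 0.096,"ty": 0.8,"tz": 0.0,"turn": 0.0,"grip": 0.9},
    {"tx": 0.112,"ty": 0.92,"tz": 0.0,"turn": 0.0,"grip": 0.9},
    {"tx": 0.112,"ty": 0.92,"tz": 0.0,"turn": 0.0,"grip": 0.9},
    {"tx": 0.112,"ty": 0.92,"tz": 0.0,"turn": 0.0,"grip": 0.9},
    {"tx": 0.112,"ty": 0.92,"tz": 0.0,"turn": 0.0,"grip": 0.9},
  ],
)

```text
time: 14.9
ee_pos: [0.5034, -0.1939, 0.2524]
eef_rot: [[0.992, -0.127, -0.0], [-0.127, -0.992, 0.0], [-0.0, -0.0, -1.0]]
wrist_force: [-0.4, -0.1, -1.4]
gripper_width: 0.405
grip_force: 25.0
```

```bash
python3 - <<'E'
from h import *
c=wristcam();np.savez("w4.npz",**c);cv2.imwrite("pics/w4.png",cv2.resize(c["image"][:,:,::-1],None,fx=1.5,fy=1.5))
s=observe();print(s["ee_pos"],np.round(s["eef_rot"],3).tolist(),s["wrist_force"])
for p in [(.5367,-.199,.261),(.5367,-.199,.235),(.631,-.209,.237)]: print(proj(c,p)*1.5)
E
```

```text
[ 0.50334015 -0.19372654  0.25247121] [[0.992, -0.127, -0.0], [-0.127, -0.992, 0.0], [-0.0, -0.0, -1.0]] [ 0.88870483 -0.21881728 -1.71848529]
[380.01716433 275.20622558]
[379.96279591 256.44452567]
[374.14992048 -14.77728148]
```

View pics/w4.png

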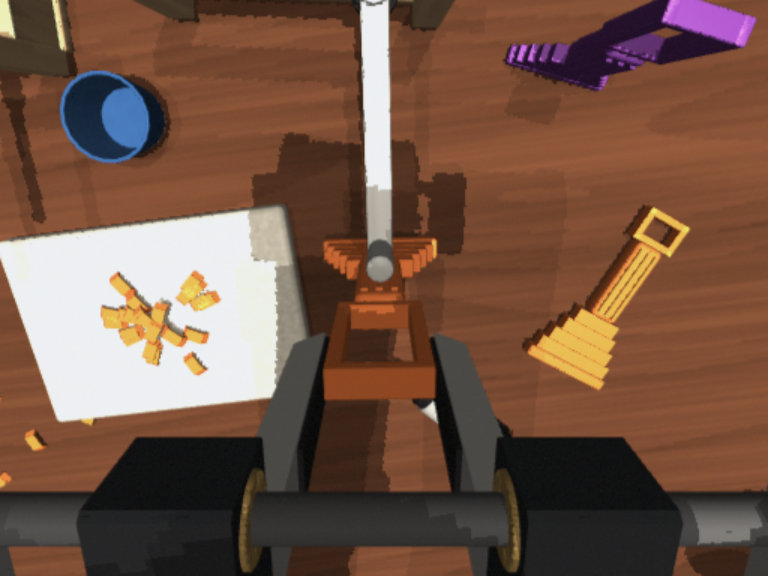

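Emit:
drive_tool(
  increments=[
    {"tx": 0.07,"ty": 0.005,"tz": 0.0,"turn": 0.0,"grip": 0.9},
    {"tx": 0.16,"ty": 0.005,"tz": 0.0,"turn": 0.0,"grip": 0.9},
    {"tx": 0.26,"ty": 0.0,"tz": 0.0,"turn": 0.0,"grip": 0.9},
    {"tx": 0.36,"ty": 0.0,"tz": 0.0,"turn": 0.0,"grip": 0.9},
    {"tx": 0.46,"ty": 0.0,"tz": 0.0,"turn": 0.0,"grip": 0.9},
    {"tx": 0.54,"ty": 0.0,"tz": 0.0,"turn": 0.0,"grip": 0.9},
    {"tx": 0.58,"ty": 0.0,"tz": 0.0,"turn": 0.0,"grip": 0.9},
    {"tx": 0.58,"ty": 0.0,"tz": 0.0,"turn": 0.0,"grip": 0.9},
    {"tx": 0.58,"ty": 0.0,"tz": 0.0,"turn": 0.0,"grip": 0.9},
  ],
)

```text
time: 15.85
ee_pos: [0.5891, -0.2057, 0.2524]
eef_rot: [[0.992, -0.128, -0.0], [-0.128, -0.992, 0.0], [-0.0, -0.0, -1.0]]
wrist_force: [0.7, -0.1, -1.8]
gripper_width: 0.404
grip_force: 25.0
```

Emit:
drive_tool(
  increments=[
    {"tx": 0.0,"ty": -0.005,"tz": 0.05,"turn": 0.0,"grip": 0.9},
    {"tx": 0.0,"ty": -0.005,"tz": 0.11,"turn": 0.0,"grip": 0.9},
    {"tx": 0.0,"ty": -0.005,"tz": 0.17,"turn": 0.0,"grip": 0.9},
    {"tx": 0.0,"ty": -0.005,"tz": 0.215,"turn": 0.0,"grip": 0.9},
    {"tx": 0.0,"ty": -0.005,"tz": 0.235,"turn": 0.0,"grip": 0.9},
    {"tx": 0.0,"ty": -0.005,"tz": 0.235,"turn": 0.0,"grip": 0.9},
  ],
)

```text
time: 16.45
ee_pos: [0.5892, -0.205, 0.217]
eef_rot: [[0.992, -0.128, -0.001], [-0.128, -0.992, 0.0], [-0.001, -0.0, -1.0]]
wrist_force: [-0.6, 0.1, -2.1]
gripper_width: 0.403
grip_force: 25.0
```

Still about 1 mm to go, so I'll lower a little more.

Emit:
drive_tool(
  increments=[
    {"tx": 0.0,"ty": 0.0,"tz": 0.005,"turn": 0.0,"grip": 0.9},
    {"tx": 0.0,"ty": 0.0,"tz": 0.01,"turn": 0.0,"grip": 0.9},
    {"tx": 0.0,"ty": 0.0,"tz": 0.01,"turn": 0.0,"grip": 0.9},
  ],
)

```text
time: 16.75
ee_pos: [0.5897, -0.2051, 0.2163]
eef_rot: [[0.992, -0.128, 0.001], [-0.128, -0.992, -0.0], [0.001, 0.0, -1.0]]
wrist_force: [-1.5, 0.8, 4.6]
gripper_width: 0.4
grip_force: 25.0
```

Emit:
drive_tool(
  increments=[
    {"tx": 0.0,"ty": 0.0,"tz": -0.005,"turn": 0.0,"grip": 0.9},
    {"tx": 0.0,"ty": 0.0,"tz": -0.005,"turn": 0.0,"grip": 0.58},
    {"tx": 0.0,"ty": 0.0,"tz": -0.005,"turn": 0.0,"grip": 0.54},
    {"tx": 0.0,"ty": 0.0,"tz": -0.005,"turn": 0.0,"grip": 0.48},
    {"tx": 0.0,"ty": 0.0,"tz": -0.005,"turn": 0.0,"grip": 0.4},
    {"tx": 0.0,"ty": 0.0,"tz": -0.005,"turn": 0.0,"grip": 0.2},
    {"tx": 0.0,"ty": 0.0,"tz": -0.005,"turn": 0.0,"grip": 0.2},
    {"tx": 0.0,"ty": 0.0,"tz": -0.15,"turn": 0.0,"grip": 0.2},
    {"tx": 0.0,"ty": 0.0,"tz": -0.4,"turn": 0.0,"grip": 0.2},
    {"tx": 0.0,"ty": 0.0,"tz": -0.7,"turn": 0.0,"grip": 0.2},
    {"tx": 0.0,"ty": 0.0,"tz": -0.95,"turn": 0.0,"grip": 0.2},
  ],
)

```text
time: 17.85
ee_pos: [0.5894, -0.205, 0.3606]
eef_rot: [[0.992, -0.128, 0.001], [-0.128, -0.992, -0.0], [0.001, 0.0, -1.0]]
wrist_force: [0.6, -0.4, -0.4]
gripper_width: 0.799
grip_force: 0.0
```

```bash
python3 - <<'E'
from h import *
c=wristcam();np.savez("w5.npz",**c);cv2.imwrite("pics/w5.png",cv2.resize(c["image"][:,:,::-1],None,fx=1.5,fy=1.5))
s=observe();print(s["ee_pos"],np.round(s["eef_rot"],3).tolist(),s["wrist_force"])
for p in [(.5367,-.199,.261),(.631,-.209,.237)]: print(proj(c,p)*1.5)
print(s["eef_rot"].T@(np.array([.539,.0795,.33])-s["ee_pos"])/.15)
E
```

```text
[ 0.59108287 -0.20533677  0.36686054] [[0.992, -0.128, 0.008], [-0.128, -0.992, -0.002], [0.008, 0.001, -1.0]] [-2.22348091  0.94771367  4.34832126]
[379.53411144 363.42007857]
[376.00460017 198.17050208]
[-0.58948272 -1.8391102   0.23874154]
```

View pics/w5.png

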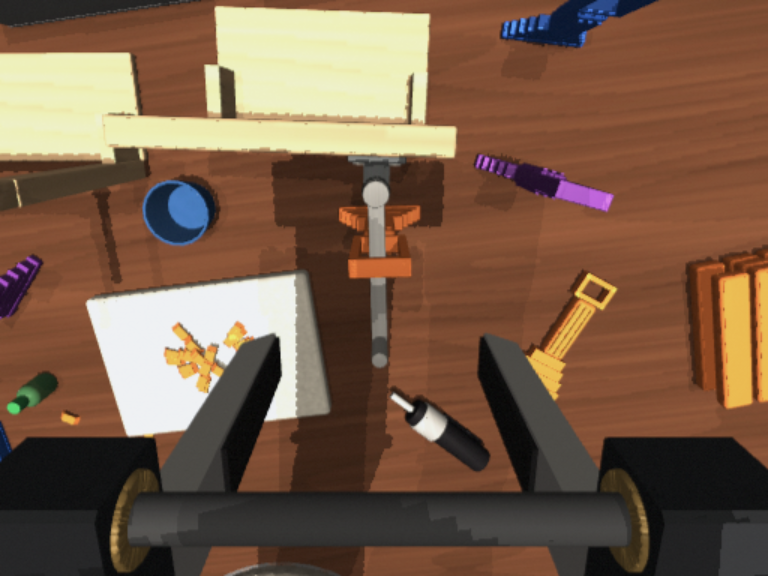

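The scraper now hangs on the free hook, with its eye at (380,268), and the arm is still on its open stop with the peg at (379,358). Next is the emptied hook.

Emit:
drive_tool(
  increments=[
    {"tx": -0.09,"ty": -0.3,"tz": 0.0,"turn": 0.0,"grip": 0.4},
    {"tx": -0.19,"ty": -0.6,"tz": 0.0,"turn": 0.0,"grip": 0.6},
    {"tx": -0.29,"ty": -0.92,"tz": 0.0,"turn": 0.0,"grip": 0.6},
    {"tx": -0.29,"ty": -0.92,"tz": 0.0,"turn": 0.0,"grip": 0.6},
  ],
)

```text
time: 18.3
ee_pos: [0.5632, -0.0555, 0.3589]
eef_rot: [[0.993, -0.12, 0.001], [-0.12, -0.993, 0.001], [0.001, -0.002, -1.0]]
wrist_force: [0.2, 0.4, 0.6]
gripper_width: 0.497
grip_force: 0.0
```

Emit:
drive_tool(
  increments=[
    {"tx": -0.09,"ty": -0.3,"tz": 0.0,"turn": 0.0,"grip": 0.6},
    {"tx": -0.19,"ty": -0.6,"tz": 0.0,"turn": 0.0,"grip": 0.6},
    {"tx": -0.29,"ty": -0.92,"tz": 0.2,"turn": 0.0,"grip": 0.6},
    {"tx": -0.29,"ty": -0.92,"tz": 0.4,"turn": 0.0,"grip": 0.6},
    {"tx": -0.29,"ty": -0.92,"tz": 0.4,"turn": 0.0,"grip": 0.6},
    {"tx": -0.29,"ty": -0.92,"tz": 0.4,"turn": 0.0,"grip": 0.6},
  ],
)

```text
time: 18.9
ee_pos: [0.5386, 0.0789, 0.2987]
eef_rot: [[0.992, -0.128, -0.001], [-0.128, -0.992, -0.0], [-0.001, 0.0, -1.0]]
wrist_force: [-0.0, 0.1, 0.4]
gripper_width: 0.402
grip_force: 0.0
```

```bash
python3 - <<'E'
from h import *
s=observe();print(s["ee_pos"],np.round(s["eef_rot"],3).tolist(),s["joint_positions"][6])
print(s["eef_rot"].T@(np.array([.5385,.08,.2425])-s["ee_pos"])/.15)
E
```

```text
[0.53860876 0.07893607 0.2987469 ] [[0.992, -0.128, -0.001], [-0.128, -0.992, -0.0], [-0.001, 0.0, -1.0]] -2.042178533012517
[-0.00138523 -0.00707754  0.37497776]
```

Emit:
drive_tool(
  increments=[
    {"tx": 0.0,"ty": -0.007,"tz": 0.15,"turn": 0.0,"grip": 0.6},
    {"tx": 0.0,"ty": -0.007,"tz": 0.3,"turn": 0.0,"grip": 0.6},
    {"tx": 0.0,"ty": -0.007,"tz": 0.375,"turn": 0.0,"grip": 0.6},
    {"tx": 0.0,"ty": -0.007,"tz": 0.375,"turn": 0.0,"grip": 0.8},
    {"tx": 0.0,"ty": -0.007,"tz": 0.375,"turn": 0.0,"grip": 1.0},
    {"tx": 0.0,"ty": -0.007,"tz": 0.375,"turn": 0.0,"grip": 1.0},
    {"tx": 0.0,"ty": -0.007,"tz": 0.375,"turn": 0.0,"grip": 1.0},
  ],
  newtons=8,
)

```text
time: 19.6
ee_pos: [0.5391, 0.0809, 0.243]
eef_rot: [[0.992, -0.128, 0.001], [-0.128, -0.992, 0.0], [0.001, -0.0, -1.0]]
wrist_force: [0.7, -0.5, 0.0]
gripper_width: 0.103
grip_force: 8.0
```

```bash
python3 - <<'E'
from h import *
s=observe();print(s["wrist_force"]);arc((.633,.0706),range(172,90,-4))
E
```

```text
[ 0.72686529 -0.4924839   0.00369094]
172 [-0.003 -0.019]
168 [-0.001 -0.064]
164 [ 0.004 -0.107]
160 [ 0.012 -0.151]
156 [ 0.023 -0.194]
152 [ 0.037 -0.236]
148 [ 0.054 -0.276]
144 [ 0.074 -0.316]
140 [ 0.096 -0.354]
136 [ 0.122 -0.39 ]
132 [ 0.149 -0.425]
128 [ 0.179 -0.457]
124 [ 0.211 -0.488]
120 [ 0.245 -0.516]
116 [ 0.282 -0.541]
112 [ 0.319 -0.564]
108 [ 0.359 -0.585]
104 [ 0.399 -0.602]
100 [ 0.441 -0.617]
96 [ 0.483 -0.629]
92 [ 0.527 -0.637]
```

Emit:
drive_tool(
  increments=[
    {"tx": -0.002,"ty": -0.019,"tz": 0.0,"turn": 0.02,"grip": 1.0},
    {"tx": -0.001,"ty": -0.064,"tz": 0.0,"turn": 0.06,"grip": 1.0},
    {"tx": 0.004,"ty": -0.107,"tz": 0.0,"turn": 0.11,"grip": 1.0},
    {"tx": 0.012,"ty": -0.151,"tz": 0.0,"turn": 0.15,"grip": 1.0},
    {"tx": 0.023,"ty": -0.194,"tz": 0.0,"turn": 0.2,"grip": 1.0},
    {"tx": 0.037,"ty": -0.236,"tz": 0.0,"turn": 0.24,"grip": 1.0},
    {"tx": 0.054,"ty": -0.276,"tz": 0.0,"turn": 0.29,"grip": 1.0},
    {"tx": 0.054,"ty": -0.276,"tz": 0.0,"turn": 0.29,"grip": 1.0},
  ],
)

```text
time: 20.4
ee_pos: [0.5525, 0.1216, 0.2426]
eef_rot: [[0.834, -0.552, 0.001], [-0.552, -0.834, 0.0], [0.001, -0.001, -1.0]]
wrist_force: [0.5, -0.3, 1.7]
gripper_width: 0.107
grip_force: 8.0
```

```bash
python3 - <<'E'
from h import *
s=observe();print(s["wrist_force"]);arc((.633,.0706),range(146,90,-4))
E
```

```text
[ 0.47220173 -0.32949152  1.66446993]
146 [ 0.002 -0.018]
142 [ 0.004 -0.062]
138 [ 0.009 -0.106]
134 [ 0.017 -0.15 ]
130 [ 0.028 -0.192]
126 [ 0.042 -0.234]
122 [ 0.059 -0.275]
118 [ 0.079 -0.315]
114 [ 0.102 -0.353]
110 [ 0.127 -0.389]
106 [ 0.154 -0.424]
102 [ 0.184 -0.456]
98 [ 0.216 -0.487]
94 [ 0.25  -0.515]
```

Emit:
drive_tool(
  increments=[
    {"tx": 0.002,"ty": -0.018,"tz": 0.0,"turn": 0.02,"grip": 1.0},
    {"tx": 0.004,"ty": -0.062,"tz": 0.0,"turn": 0.06,"grip": 1.0},
    {"tx": 0.009,"ty": -0.106,"tz": 0.0,"turn": 0.11,"grip": 1.0},
    {"tx": 0.017,"ty": -0.15,"tz": 0.0,"turn": 0.15,"grip": 1.0},
    {"tx": 0.028,"ty": -0.192,"tz": 0.0,"turn": 0.2,"grip": 1.0},
    {"tx": 0.042,"ty": -0.234,"tz": 0.0,"turn": 0.24,"grip": 1.0},
    {"tx": 0.059,"ty": -0.275,"tz": 0.0,"turn": 0.29,"grip": 1.0},
    {"tx": 0.079,"ty": -0.315,"tz": 0.0,"turn": 0.33,"grip": 1.0},
    {"tx": 0.102,"ty": -0.353,"tz": 0.0,"turn": 0.38,"grip": 1.0},
    {"tx": 0.102,"ty": -0.353,"tz": 0.0,"turn": 0.38,"grip": 1.0},
  ],
)

```text
time: 21.4
ee_pos: [0.5889, 0.1516, 0.2346]
eef_rot: [[0.439, -0.898, -0.022], [-0.898, -0.439, 0.002], [-0.011, 0.019, -1.0]]
wrist_force: [2.1, -4.5, 1.8]
gripper_width: 0.101
grip_force: 8.0
```

```bash
python3 - <<'E'
from h import *
s=observe();print(s["wrist_force"]);arc((.633,.0706),range(114,74,-2))
E
```

```text
[ 2.091874   -4.51775346  1.75786869]
114 [-0.018 -0.05 ]
112 [-0.017 -0.072]
110 [-0.015 -0.094]
108 [-0.013 -0.116]
106 [-0.009 -0.138]
104 [-0.005 -0.159]
102 [ 0.    -0.181]
100 [ 0.006 -0.202]
98 [ 0.012 -0.223]
96 [ 0.02  -0.244]
94 [ 0.028 -0.265]
92 [ 0.036 -0.285]
90 [ 0.046 -0.305]
88 [ 0.056 -0.325]
86 [ 0.066 -0.344]
84 [ 0.078 -0.363]
82 [ 0.09  -0.382]
80 [ 0.102 -0.4  ]
78 [ 0.116 -0.417]
76 [ 0.13  -0.434]
```

Emit:
drive_tool(
  increments=[
    {"tx": 0.0,"ty": 0.0,"tz": 0.0,"turn": 0.0,"grip": 1.0},
  ],
)

```text
time: 21.5
ee_pos: [0.5888, 0.1518, 0.2339]
eef_rot: [[0.44, -0.898, -0.022], [-0.898, -0.44, -0.002], [-0.008, 0.02, -1.0]]
wrist_force: [2.4, -3.1, 4.9]
gripper_width: 0.106
grip_force: 8.0
```

```bash
python3 - <<'E'
from h import *
s=observe();print(s["wrist_force"],s["joint_positions"],s["qd"],s["ee_pos"]);print(s["eef_rot"])
E
```

```text
[ 2.36861344 -3.12170486  4.87524928] [-1.01336973  0.41312253  0.88155368  1.74800861 -0.345912    1.16733767
 -2.7134926 ] [ 0.10906426 -0.03857731 -0.18338969  0.01476263  0.10340092 -0.02287902
 -0.00722491] [0.58884156 0.15175248 0.23389097]
[[ 0.43992085 -0.89776705 -0.02199934]
 [-0.89799932 -0.43999366 -0.00167317]
 [-0.00817746  0.02049146 -0.99975659]]
```

q7 is at its limit, so I'll let go of the peg, rise, turn the tool back the other way and re-pinch.

Emit:
drive_tool(
  increments=[
    {"tx": 0.0,"ty": 0.0,"tz": -0.03,"turn": -0.02,"grip": 0.8},
    {"tx": 0.0,"ty": 0.0,"tz": -0.05,"turn": -0.03,"grip": 0.6},
    {"tx": 0.0,"ty": 0.0,"tz": -0.05,"turn": -0.03,"grip": 0.6},
    {"tx": 0.0,"ty": 0.0,"tz": -0.2,"turn": -0.03,"grip": 0.6},
    {"tx": 0.0,"ty": 0.0,"tz": -0.4,"turn": -0.1,"grip": 0.6},
    {"tx": 0.0,"ty": 0.0,"tz": -0.5,"turn": -0.2,"grip": 0.6},
    {"tx": 0.0,"ty": 0.0,"tz": -0.5,"turn": -0.3,"grip": 0.6},
    {"tx": 0.0,"ty": 0.0,"tz": -0.5,"turn": -0.4,"grip": 0.6},
    {"tx": 0.0,"ty": 0.0,"tz": -0.5,"turn": -0.5,"grip": 0.6},
    {"tx": 0.0,"ty": 0.0,"tz": -0.5,"turn": -0.6,"grip": 0.6},
    {"tx": 0.0,"ty": 0.0,"tz": -0.5,"turn": -0.7,"grip": 0.6},
    {"tx": 0.0,"ty": 0.0,"tz": -0.5,"turn": -0.8,"grip": 0.6},
    {"tx": 0.0,"ty": 0.0,"tz": -0.5,"turn": -0.85,"grip": 0.6},
  ],
)

```text
time: 22.8
ee_pos: [0.5897, 0.1505, 0.3083]
eef_rot: [[0.975, 0.223, -0.024], [0.223, -0.975, 0.001], [-0.024, -0.007, -1.0]]
wrist_force: [-0.5, -0.8, -0.3]
gripper_width: 0.402
grip_force: 0.0
```

```bash
python3 - <<'E'
from h import *
s=observe();print(s["wrist_force"],np.round(s["joint_positions"],3),s["ee_pos"]);print(np.round(s["eef_rot"],3))
E
```

```text
[-0.50595213 -0.84851717 -0.26714964] [-0.845  0.292  0.632  1.641 -0.185  1.291 -1.524] [0.58971321 0.15045698 0.30830452]
[[ 0.975  0.223 -0.024]
 [ 0.223 -0.975  0.001]
 [-0.024 -0.007 -1.   ]]
```

Emit:
drive_tool(
  increments=[
    {"tx": -0.008,"ty": -0.026,"tz": 0.0,"turn": -0.1,"grip": 0.6},
    {"tx": -0.008,"ty": -0.026,"tz": 0.0,"turn": -0.2,"grip": 0.6},
    {"tx": -0.008,"ty": -0.026,"tz": 0.0,"turn": -0.3,"grip": 0.6},
    {"tx": -0.008,"ty": -0.026,"tz": 0.0,"turn": -0.4,"grip": 0.6},
    {"tx": -0.008,"ty": -0.026,"tz": 0.0,"turn": -0.5,"grip": 0.6},
    {"tx": -0.008,"ty": -0.026,"tz": 0.0,"turn": -0.6,"grip": 0.6},
    {"tx": -0.008,"ty": -0.026,"tz": 0.0,"turn": -0.7,"grip": 0.6},
    {"tx": -0.008,"ty": -0.026,"tz": 0.0,"turn": -0.76,"grip": 0.6},
    {"tx": -0.008,"ty": -0.026,"tz": 0.0,"turn": -0.76,"grip": 0.6},
    {"tx": -0.008,"ty": -0.026,"tz": 0.0,"turn": -0.76,"grip": 0.6},
  ],
)

```text
time: 23.8
ee_pos: [0.5878, 0.154, 0.3083]
eef_rot: [[0.163, 0.986, -0.024], [0.987, -0.163, 0.001], [-0.003, -0.024, -1.0]]
wrist_force: [0.5, -0.2, 0.8]
gripper_width: 0.404
grip_force: 0.0
```

```bash
python3 - <<'E'
from h import *
s=observe();print(np.round(s["joint_positions"],3),s["ee_pos"]);print(np.round(s["eef_rot"],3))
print(s["eef_rot"].T@(np.array([.5877,.1541,.243])-s["ee_pos"])/.15)
c=wristcam();np.savez("w6.npz",**c);cv2.imwrite("pics/w6.png",c["image"][:,:,::-1])
print(proj(c,(.5877,.1541,.261)),proj(c,(.633,.0706,.237)))
E
```

```text
[-0.699  0.268  0.43   1.635 -0.123  1.288 -0.409] [0.58781602 0.15404494 0.30834847]
[[ 0.163  0.986 -0.024]
 [ 0.987 -0.163  0.001]
 [-0.003 -0.024 -1.   ]]
[0.00160341 0.00967941 0.4355468 ]
[254.92197551 206.95119093] [325.56018226 282.3847033 ]
```

View pics/w6.png

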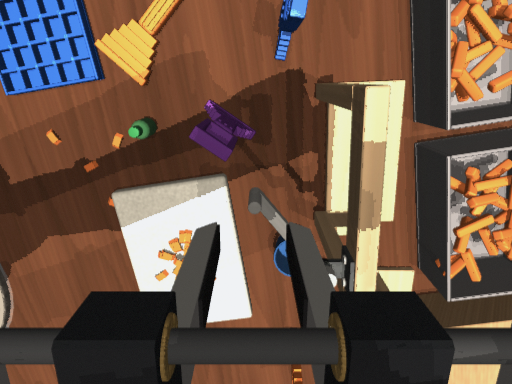

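The peg top is at (255,194), centred between the fingers, so I'll go down and re-pinch.

Emit:
drive_tool(
  increments=[
    {"tx": 0.012,"ty": 0.003,"tz": 0.15,"turn": 0.0,"grip": 0.6},
    {"tx": 0.012,"ty": 0.006,"tz": 0.3,"turn": 0.0,"grip": 0.6},
    {"tx": 0.012,"ty": 0.01,"tz": 0.43,"turn": 0.0,"grip": 0.6},
    {"tx": 0.012,"ty": 0.01,"tz": 0.43,"turn": 0.0,"grip": 0.8},
    {"tx": 0.012,"ty": 0.01,"tz": 0.43,"turn": 0.0,"grip": 1.0},
    {"tx": 0.012,"ty": 0.01,"tz": 0.43,"turn": 0.0,"grip": 1.0},
    {"tx": 0.012,"ty": 0.01,"tz": 0.43,"turn": 0.0,"grip": 1.0},
  ],
  newtons=8,
)

```text
time: 24.55
ee_pos: [0.5885, 0.1564, 0.2447]
eef_rot: [[0.158, 0.987, -0.023], [0.987, -0.158, 0.001], [-0.003, -0.023, -1.0]]
wrist_force: [0.5, 0.6, 0.3]
gripper_width: 0.105
grip_force: 8.0
```

```bash
python3 - <<'E'
from h import *
s=observe();p=s["ee_pos"];print(s["wrist_force"],np.hypot(p[0]-.633,p[1]-.0706),np.degrees(np.arctan2(p[1]-.0706,p[0]-.633)))
arc((.633,.0706),range(118,76,-2),.0975)
E
```

```text
[0.52660716 0.59292413 0.30022457] 0.09669035196533553 117.41161070625253
118 [ 0.    -0.009]
116 [0.014 0.01 ]
114 [0.026 0.029]
112 [0.038 0.048]
110 [0.05  0.067]
108 [0.061 0.087]
106 [0.071 0.108]
104 [0.08  0.128]
102 [0.088 0.149]
100 [0.096 0.171]
98 [0.103 0.192]
96 [0.109 0.214]
94 [0.115 0.236]
92 [0.12  0.258]
90 [0.124 0.281]
88 [0.127 0.303]
86 [0.129 0.326]
84 [0.131 0.348]
82 [0.132 0.371]
80 [0.132 0.394]
78 [0.131 0.416]
```

Emit:
drive_tool(
  increments=[
    {"tx": 0.01,"ty": 0.01,"tz": 0.0,"turn": 0.0,"grip": 1.0},
    {"tx": 0.022,"ty": 0.029,"tz": 0.0,"turn": 0.0,"grip": 1.0},
    {"tx": 0.045,"ty": 0.067,"tz": 0.0,"turn": 0.0,"grip": 1.0},
    {"tx": 0.066,"ty": 0.108,"tz": 0.0,"turn": 0.0,"grip": 1.0},
    {"tx": 0.083,"ty": 0.149,"tz": 0.0,"turn": 0.0,"grip": 1.0},
    {"tx": 0.098,"ty": 0.192,"tz": 0.0,"turn": 0.0,"grip": 1.0},
    {"tx": 0.11,"ty": 0.236,"tz": 0.0,"turn": 0.0,"grip": 1.0},
    {"tx": 0.11,"ty": 0.236,"tz": 0.0,"turn": 0.0,"grip": 1.0},
  ],
)

```text
time: 25.35
ee_pos: [0.6269, 0.1678, 0.2427]
eef_rot: [[0.157, 0.987, -0.024], [0.988, -0.157, 0.001], [-0.003, -0.023, -1.0]]
wrist_force: [-0.8, 6.0, 5.6]
gripper_width: 0.107
grip_force: 8.1
```

```bash
python3 - <<'E'
from h import *
s=observe();p=s["ee_pos"];print(s["wrist_force"],np.hypot(p[0]-.633,p[1]-.0706),np.degrees(np.arctan2(p[1]-.0706,p[0]-.633)))
arc((.633,.0706),range(94,76,-1),.0965)
E
```

```text
[-0.8473241   5.9517166   5.55278355] 0.09738653921343081 93.58457419638809
94 [-0.007 -0.003]
93 [-0.004  0.008]
92 [-0.002  0.019]
91 [-0.    0.03]
90 [0.002 0.041]
89 [0.003 0.052]
88 [0.005 0.063]
87 [0.006 0.074]
86 [0.007 0.085]
85 [0.008 0.097]
84 [0.009 0.108]
83 [0.009 0.119]
82 [0.01 0.13]
81 [0.01  0.141]
80 [0.01  0.153]
79 [0.009 0.164]
78 [0.009 0.175]
77 [0.008 0.186]
```

Emit:
drive_tool(
  increments=[
    {"tx": 0.006,"ty": 0.015,"tz": -0.004,"turn": 0.0,"grip": 1.0},
    {"tx": 0.011,"ty": 0.03,"tz": -0.004,"turn": 0.0,"grip": 1.0},
    {"tx": 0.014,"ty": 0.045,"tz": -0.004,"turn": 0.0,"grip": 1.0},
    {"tx": 0.014,"ty": 0.045,"tz": -0.004,"turn": 0.0,"grip": 1.0},
  ],
  newtons=20,
)

```text
time: 25.75
ee_pos: [0.633, 0.1681, 0.243]
eef_rot: [[0.158, 0.987, -0.024], [0.987, -0.158, 0.0], [-0.004, -0.024, -1.0]]
wrist_force: [-0.7, 3.2, 5.2]
gripper_width: 0.097
grip_force: 20.1
```

Emit:
drive_tool(
  increments=[
    {"tx": 0.004,"ty": 0.012,"tz": -0.003,"turn": 0.0,"grip": 1.0},
    {"tx": 0.006,"ty": 0.024,"tz": -0.004,"turn": 0.0,"grip": 1.0},
    {"tx": 0.006,"ty": 0.024,"tz": -0.004,"turn": 0.0,"grip": 1.0},
  ],
)

```text
time: 26.05
ee_pos: [0.6364, 0.1682, 0.2435]
eef_rot: [[0.158, 0.987, -0.025], [0.987, -0.158, 0.0], [-0.004, -0.024, -1.0]]
wrist_force: [-1.5, 2.7, 3.4]
gripper_width: 0.1
grip_force: 20.0
```

Emit:
drive_tool(
  increments=[
    {"tx": 0.002,"ty": 0.009,"tz": -0.002,"turn": 0.0,"grip": 1.0},
    {"tx": 0.003,"ty": 0.018,"tz": -0.002,"turn": 0.0,"grip": 1.0},
    {"tx": 0.003,"ty": 0.018,"tz": -0.002,"turn": 0.0,"grip": 1.0},
  ],
)

```text
time: 26.35
ee_pos: [0.6391, 0.1682, 0.2437]
eef_rot: [[0.158, 0.987, -0.025], [0.987, -0.158, 0.0], [-0.004, -0.024, -1.0]]
wrist_force: [-1.5, 1.9, 2.8]
gripper_width: 0.098
grip_force: 20.0
```

Emit:
drive_tool(
  increments=[
    {"tx": 0.001,"ty": 0.008,"tz": 0.0,"turn": 0.0,"grip": 1.0},
    {"tx": 0.002,"ty": 0.016,"tz": 0.0,"turn": 0.0,"grip": 1.0},
    {"tx": 0.002,"ty": 0.016,"tz": 0.0,"turn": 0.0,"grip": 1.0},
  ],
)

```text
time: 26.65
ee_pos: [0.6416, 0.1682, 0.2437]
eef_rot: [[0.158, 0.987, -0.024], [0.987, -0.158, 0.0], [-0.004, -0.024, -1.0]]
wrist_force: [-1.0, 1.5, 2.2]
gripper_width: 0.103
grip_force: 20.0
```

Emit:
drive_tool(
  increments=[
    {"tx": 0.0,"ty": 0.007,"tz": 0.0,"turn": 0.0,"grip": 1.0},
    {"tx": 0.0,"ty": 0.014,"tz": 0.0,"turn": 0.0,"grip": 1.0},
    {"tx": 0.0,"ty": 0.014,"tz": 0.0,"turn": 0.0,"grip": 1.0},
  ],
)

```text
time: 26.95
ee_pos: [0.6437, 0.1679, 0.2437]
eef_rot: [[0.158, 0.987, -0.024], [0.987, -0.158, 0.0], [-0.004, -0.024, -1.0]]
wrist_force: [-1.0, 3.0, 1.9]
gripper_width: 0.098
grip_force: 20.0
```

Emit:
drive_tool(
  increments=[
    {"tx": 0.001,"ty": 0.007,"tz": 0.0,"turn": 0.0,"grip": 1.0},
    {"tx": 0.001,"ty": 0.014,"tz": 0.0,"turn": 0.0,"grip": 1.0},
    {"tx": 0.001,"ty": 0.014,"tz": 0.0,"turn": 0.0,"grip": 1.0},
  ],
)

```text
time: 27.25
ee_pos: [0.6451, 0.1678, 0.2434]
eef_rot: [[0.157, 0.987, -0.026], [0.988, -0.158, 0.0], [-0.004, -0.026, -1.0]]
wrist_force: [-6.1, 2.4, 3.2]
gripper_width: 0.095
grip_force: 20.0
```

Emit:
drive_tool(
  increments=[
    {"tx": 0.001,"ty": 0.005,"tz": 0.0,"turn": 0.0,"grip": 1.0},
    {"tx": 0.001,"ty": 0.01,"tz": 0.0,"turn": 0.0,"grip": 1.0},
    {"tx": 0.001,"ty": 0.01,"tz": 0.0,"turn": 0.0,"grip": 1.0},
  ],
)

```text
time: 27.55
ee_pos: [0.646, 0.1678, 0.2432]
eef_rot: [[0.157, 0.987, -0.027], [0.988, -0.157, 0.0], [-0.004, -0.027, -1.0]]
wrist_force: [-9.4, 3.3, 3.2]
gripper_width: 0.1
grip_force: 20.0
```

Emit:
drive_tool(
  increments=[
    {"tx": 0.0,"ty": 0.003,"tz": 0.0,"turn": 0.0,"grip": 1.0},
    {"tx": 0.0,"ty": 0.006,"tz": 0.0,"turn": 0.0,"grip": 1.0},
    {"tx": 0.0,"ty": 0.006,"tz": 0.0,"turn": 0.0,"grip": 1.0},
  ],
)

```text
time: 27.85
ee_pos: [0.6466, 0.1679, 0.2431]
eef_rot: [[0.157, 0.987, -0.028], [0.988, -0.157, 0.0], [-0.004, -0.027, -1.0]]
wrist_force: [-9.7, 4.2, 3.4]
gripper_width: 0.097
grip_force: 20.0
```

Emit:
drive_tool(
  increments=[
    {"tx": 0.0,"ty": 0.003,"tz": 0.0,"turn": 0.0,"grip": 1.0},
    {"tx": 0.0,"ty": 0.004,"tz": 0.0,"turn": 0.0,"grip": 1.0},
    {"tx": 0.0,"ty": 0.004,"tz": 0.0,"turn": 0.0,"grip": 1.0},
  ],
)

```text
time: 28.15
ee_pos: [0.647, 0.1679, 0.2431]
eef_rot: [[0.157, 0.987, -0.028], [0.988, -0.157, 0.0], [-0.004, -0.028, -1.0]]
wrist_force: [-11.6, 3.2, 4.4]
gripper_width: 0.097
grip_force: 20.0
```

Emit:
drive_tool(
  increments=[
    {"tx": 0.0,"ty": -0.01,"tz": 0.0,"turn": 0.0,"grip": 1.0},
    {"tx": 0.0,"ty": -0.022,"tz": 0.0,"turn": 0.0,"grip": 1.0},
    {"tx": 0.0,"ty": -0.022,"tz": 0.0,"turn": 0.0,"grip": 1.0},
    {"tx": 0.0,"ty": -0.022,"tz": -0.005,"turn": 0.0,"grip": 0.8},
    {"tx": 0.0,"ty": -0.022,"tz": -0.005,"turn": 0.0,"grip": 0.75},
    {"tx": 0.0,"ty": -0.022,"tz": -0.005,"turn": 0.0,"grip": 0.75},
    {"tx": 0.0,"ty": -0.022,"tz": -0.2,"turn": 0.0,"grip": 0.75},
    {"tx": 0.0,"ty": -0.022,"tz": -0.5,"turn": 0.0,"grip": 0.75},
    {"tx": 0.0,"ty": -0.022,"tz": -0.8,"turn": 0.0,"grip": 0.75},
    {"tx": 0.0,"ty": -0.022,"tz": -1.0,"turn": 0.0,"grip": 0.75},
    {"tx": -0.3,"ty": -0.3,"tz": -1.0,"turn": 0.0,"grip": 0.75},
    {"tx": -0.6,"ty": -0.5,"tz": -1.0,"turn": 0.0,"grip": 0.75},
    {"tx": -0.6,"ty": -0.5,"tz": -1.0,"turn": 0.0,"grip": 0.75},
  ],
)

```text
time: 29.45
ee_pos: [0.5622, 0.0862, 0.3968]
eef_rot: [[0.161, 0.987, -0.023], [0.987, -0.161, 0.001], [-0.003, -0.023, -1.0]]
wrist_force: [0.4, 0.5, 0.2]
gripper_width: 0.246
grip_force: 0.0
```

```bash
python3 - <<'E'
from h import *
c=camera("top");s=observe();print(s["ee_pos"],s["wrist_force"])
crop(c,160,90,360,210,4,"pics/end.png")
E
```

```text
[0.5620384  0.08594438 0.3971144 ] [ 1.03167261 -1.92324702  1.53691519]
```

View pics/end.png

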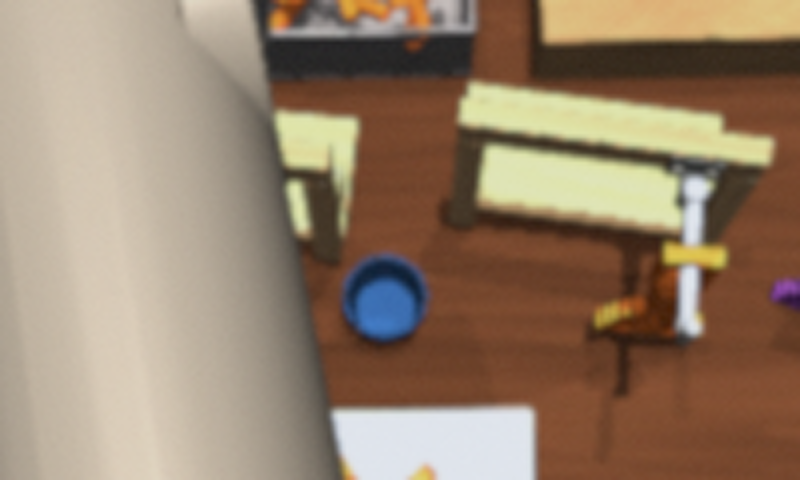

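The scraper hangs on the opened free hook, with its eye at (694,256) and the arm straight out. The robot arm hides the folded hook, so I'll check it numerically in the wrist image.

```bash
python3 - <<'E'
from h import *
c=wristcam();g=c["image"].astype(int)
for a in range(70,106,3):
    P=[proj(c,(.633+r*np.cos(np.radians(a)),.0706+r*np.sin(np.radians(a)),.235)) for r in np.linspace(.02,.09,12)]
    v=[g[int(q[1]),int(q[0])] for q in P if 0<=q[0]<512 and 0<=q[1]<384]
    print(a,len(v),np.mean(v,0).round() if v else None, "sat",np.mean([x.max()-x.min() for x in v]).round())
E
```

```text
70 12 [188. 186. 149.] sat 41.0
73 12 [228. 228. 188.] sat 42.0
76 12 [224. 223. 191.] sat 34.0
79 12 [221. 220. 196.] sat 26.0
82 12 [226. 225. 222.] sat 9.0
85 12 [219. 216. 212.] sat 12.0
88 12 [141. 134. 125.] sat 16.0
91 12 [96. 73. 59.] sat 36.0
94 12 [85. 56. 41.] sat 44.0
97 12 [75. 48. 33.] sat 42.0
100 12 [78. 49. 33.] sat 46.0
103 12 [72. 46. 31.] sat 41.0
```

The grey arm lies at about 83–84°, on its folded stop.

```bash
python3 -c "
from plant import job_done
print(job_done())"
```

```text
the job is handed in; nothing more can be done
None
```

I handed the job in at about 30 s: the free hook is open and pushed home at about 11.4 N, the scraper hangs on it released, and the emptied hook is folded and pushed home at about 12 N.

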